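Put the round magnifying glass away in its drawer

TASK

Put the round magnifying glass away: first pull the upper drawer of the small cabinet well open by its handle, then lift the glass off its peg on the sloping rack and lay it down flat on the drawer floor beside the grey slide box (set it down, do not drop it in). Finally push the drawer fully home. Leave everything else where it stands or hangs, and do not let the glass touch the table.

Things in the scene. Friction and masses are not known exactly. Their poses are not given: they have to be found in the camera images.
- cabinet: Small beech cabinet standing on the table, 250 (x) x 320 (y) x 150 (z) mm, with two stacked drawers with grey fronts. Origin: centre of its underside. Its front, with the handles, faces its own -x; the drawers slide out to -x.
- cabinet_drawer0 (a joint): Slide of the UPPER drawer: 0 = fully home, grows in m as it is pulled out along the cabinet's -x, stops at 0.173. It may start up to 20 mm ajar. It needs about 1 to 3 N.
- cabinet_drawer0_handle (a point): Middle of the upper drawer's steel bar handle: a level round bar 11 mm thick, 120 mm long along the cabinet's y, its centre 35 mm in front of the drawer front (29 mm free behind it), 112 mm above the table, 38 mm below the cabinet's top. Two 8 mm posts hold it 51 mm left and right of its middle. Axes as the cabinet's.
- drawer_floor (a point): Centre of the upper drawer's inner floor, moves with the drawer, 86 mm above the table. Inside: 205 mm along x, 278 mm along y. Side walls rise 42 mm above the floor, front panel 53 mm, cabinet top 64 mm. When home it is 1.5 mm in +x of the cabinet's origin; pulled out by d it shows about d - 15 mm of floor in front of the cabinet. Axes as the cabinet's.
- rack: White board, 280 mm wide (y), 220 mm up the slope, facing its -x and rising 25 degrees towards +x. Origin on the table, 225 mm in +x of the lower edge of the board's upper face (60 mm high there). Three steel pegs (8 mm thick, 32 mm long, square to the board) stand 195 mm up the slope at y = -90, 0, 90 mm; one thing hangs on each, lying on the board, in any order.
- lens: Round magnifying glass: 68 mm steel rim, black handle, steel eye hung on a peg, eye up the slope; 171 mm long. Origin: handle's middle, on the underside (against the board). x along the handle to the eye, y across, z off the board. Handle x -38 to 41, 24 wide, 18 thick; eye centre x 55 (hole 18), end 73; rim centre x -68, end -102 mm. 0.08 to 0.17 kg.
- square_lens: Bystander: magnifying glass with a rectangular 60 x 56 mm frame, same handle, eye and frame of reference as the round one, hanging on another peg.
- tongs: Bystander: wooden test-tube tongs 160 mm long, 34 mm wide, 18 mm thick, hanging on another peg, same frame as the lens.
- slide_box: Bystander: grey slide box 90 (x) x 50 (y) x 28 (z) mm lying loose in the upper drawer near its left or its right side wall, its long side along the slide. Origin: centre of its underside.
- jar: Bystander: jar 56 mm across, 85 mm high, standing on the cabinet's top. Origin: centre of its underside.
- cylinder: Bystander: clear plastic measuring cylinder, foot 48 mm across, 200 mm high, standing on the table between the cabinet and the rack. Origin: centre of its underside.
- petri_dish: Bystander: flat clear dish 90 mm across, 14 mm high, lying on the table in front. Origin: centre of its underside.
- table: The wooden table top, its surface at height 0, everything stands on it.
- cabinet_drawer1 (a joint): Slide of the LOWER drawer (bystander): 0 = home, as it starts; to be left shut.
Mind the look-alikes: they are no part of the job. Leave any blue look-alike of the lens alone.

How it is judged (in metres and radians):
On the way, in this order (a step that is already met when the one before it is completed fails the run):
1. the upper drawer is pulled at least 100 mm open while the glass still hangs on its peg (value of joint cabinet_drawer0 above 0.1 m and distance of lens from where it was at the start of the episode below 0.02 m), for 0.2 s.
2. the glass is lifted off its peg, more than 60 mm from where it hung (distance of lens from where it was at the start of the episode above 0.06 m), for 0.1 s.
3. the glass is within the drawer, its handle's middle less than 40 mm above the drawer floor, while the fingers still hold it (not dropped) (value of joint cabinet_drawer0 above 0.09 m and z of lens in the frame of drawer_floor between -0.01 and 0.04 m and x of lens in the frame of drawer_floor between -0.1025 and 0.1025 m and y of lens in the frame of drawer_floor between -0.139 and 0.139 m and contact force between the fingers and lens above 0.3 N), for 0.05 s.
4. the glass lies released, flat on the floor of the open drawer (value of joint cabinet_drawer0 above 0.09 m and z of lens in the frame of drawer_floor below 0.024 m and angle between the z axis of lens and the z axis of drawer_floor, either way round below 0.15 rad and contact force between the fingers and lens below 0.1 N and linear speed of lens below 0.03 m/s), for 0.1 s.
At the end, for the whole second after the job is handed in: The upper drawer is home to within 8 mm; the round glass lies at rest inside it, flat to within 0.15 rad (about 9 degrees) on the drawer floor, either face up; the slide box still lies on the drawer floor (value of joint cabinet_drawer0 below 0.008 m and z of lens in the frame of drawer_floor between -0.01 and 0.024 m and x of lens in the frame of drawer_floor between -0.1025 and 0.1025 m and y of lens in the frame of drawer_floor between -0.139 and 0.139 m and angle between the z axis of lens and the z axis of drawer_floor, either way round below 0.15 rad and linear speed of lens below 0.02 m/s and z of slide_box in the frame of drawer_floor between -0.01 and 0.01 m); the robot touches nothing.
It fails at once if the glass touches the table (contact force between lens and table above 0.2 N).
It fails at once if another hanging thing is moved more than 25 mm (distance of any of square_lens, tongs from where it was at the start of the episode above 0.025 m).
It fails at once if the measuring cylinder, the dish or the jar is moved more than 25 mm or tipped (distance of any of cylinder, petri_dish, jar from where it was at the start of the episode above 0.025 m or angle between any of cylinder, jar's own z axis and vertical above 0.35 rad).
It fails at once if the lower drawer is pulled open more than 20 mm (value of joint cabinet_drawer1 above 0.02 m).
It also fails if it takes over 72 s, if anything falls off the work surface, if the arm or the gripper's body presses on something with over 40 N, if the wrist force passes 120 N, or if a joint passes its speed limit or range.

ROBOT

A 6-joint arm with a two-finger parallel gripper is mounted at the origin on the work surface. World frame = base frame: x ahead of the robot, y to its left, z up, the work surface at z = 0. Lengths are in mm, angles in degrees, forces in N, time in s.
With the tool pointing down it reaches from about 300 to 850 mm from the base axis. Payload 4.2 kg.
Tool frame: the origin (TCP) lies on the centre line of the jaws, within the pads' length; the fingertips stand 8 mm ahead of it and the grasp point (between the pads) lies 11 mm behind it; z points along the fingers, y is the line along which they close (so a half turn about z gives the same grasp; the last joint's range is limited). The gripper opens to 91 mm and grips with 3 to 60 N. Pads are 32 mm wide; open, the fingers measure 118 mm over their backs; the gripper's body (76 mm by 178 mm) begins 60 mm behind the grasp point.
Start: joints at [67.953, 18.312, 89.639, -0, 72.044, -1.146], TCP at [205.141, 537.177, 221.976] pointing down, gripper open.
Joint ranges: [-177.97, 177.97], [-48.28, 115.42], [12.27, 149.76], [-77.06, 257.06], [2.81, 150.46], [-146.56, 146.56]. Speed limits (degrees/s): [147.25, 147.25, 180, 180, 180, 180].

INTERFACE

Orientations are given as [roll, pitch, yaw] about the fixed x, y, z axes, in that order (R = Rz(yaw) Ry(pitch) Rx(roll)).
In Python, from workcell import telemetry, eyes, ticket gives the robot as it stands. The module is installed in compiled form; this text tells all that it offers.
- The arm moves only by the shell command python3 -m crank 'ROWS' [OPENING] [FORCE]. ROWS is JSON, a list of rows, each an object of numbers: "dx", "dy", "dz": the shift along the world's x, y, z normalised to -1 to 1, where 1 is 80 cm; "yaw": the turn about the world's z normalised to -1 to 1, where 1 is 5 degrees. A call has 1 to 10 rows; each row shifts and turns the commanded pose from where the row before left it; what a row does not reach is not made up. A row lasts 1/8 s, in which the tool goes at most 62.5 mm and 10.7 degrees, less where a joint would pass 70% of its speed; a pose out of reach is approached as far as the arm can. A call with a number of a shift or a turn outside -1 to 1 is refused whole. A call with a gripper value outside its range is refused whole. OPENING is the opening, from 0 (shut) to 1 (fully open), set as the call begins (- or left out, the last holds). The fingers move at their own pace and stop on an object; FORCE is the grip in N (left out, the last holds). Time passes only in rows, so rows that do not move let the fingers close. It gives the time, the measured TCP pose, the force, the opening and the grip force at its end, in the units of the state.
- telemetry.state(): the state, without advancing time (a new reading comes with each control period).
- eyes.grab_frame(name): name is "side" or "top"; returns the picture (420x560x3 uint8, red, green, blue); there is no depth.
- eyes.calibration(name): a dict with "camera_matrix" (3x3 intrinsics, pixels), "world_from_camera" (4x4, takes a point from camera to world coordinates). Camera axes: x right, y down, z forward; pixel columns grow to the right and rows downward; lengths in mm; the calibration is good to about 2 mm. A picture is of the moment at which its call begins. calibration takes no time and is no camera call.
- ticket.job_done(): hands the job in; it is judged then, once.
The state is a dict: "time_s": time; "qpos": joint angles; "qvel": joint speeds; "effort": joint torques, N m; "ee_pos": TCP position; "ee_rot": TCP orientation; "force": force on the tool from outside, world axes, zero at the start; "torque": the same for the moment, N m; "gripper_width": finger opening in mm; "gripper_force": force on a finger pad.
Only numpy, scipy, OpenCV 4.12 (cv2) and the standard library are available. Lean on these libraries where they do the work, as an engineer would, in place of code of your own. Each camera call takes 0.05 s, during which the arm holds its last target. There are 200 camera calls.

## Working session

There is one attempt and no reset: what is moved stays moved. The work goes in short steps, Python scripts to look and compute and a shell command to move; the robot and the scene stay as the last step left them, time stands still between calls to the robot, and variables do not carry over. Pictures are saved under pics/ and viewed, at most 13 in all, crops included, and the job is handed in when it is done.

```bash
mkdir -p pics
python3 - <<'E'
from workcell import telemetry, eyes
import cv2
for n in ("side","top"):
    f=eyes.grab_frame(n); cv2.imwrite(f"pics/{n}0.png",f[:,:,::-1])
    c=eyes.calibration(n); print(n,c["camera_matrix"],c["world_from_camera"])
print(telemetry.state())
E
```

```text
side [[503.53245221   0.         279.07536374]
 [  0.         503.53245221 206.8943921 ]
 [  0.           0.           1.        ]] [[ 7.14715842e-01 -3.93509386e-01  5.78214171e-01 -4.01377484e+02]
 [-6.99379794e-01 -4.10386116e-01  5.85193250e-01 -8.58724531e+02]
 [ 7.01203117e-03 -8.22638194e-01 -5.68521972e-01  1.04255318e+03]
 [ 0.00000000e+00  0.00000000e+00  0.00000000e+00  1.00000000e+00]]
top [[490.38702437   0.         280.28645738]
 [  0.         490.38702437 210.51517077]
 [  0.           0.           1.        ]] [[ 4.92852935e-03 -9.92464975e-01  1.22429504e-01  3.62803182e+02]
 [-9.99922567e-01 -3.49213257e-03  1.19442489e-02  8.56203892e+01]
 [-1.14267086e-02 -1.22478891e-01 -9.92405336e-01  1.31651644e+03]
 [ 0.00000000e+00  0.00000000e+00  0.00000000e+00  1.00000000e+00]]
{'time_s': 0.1, 'qpos': array([ 6.79508268e+01,  1.83457999e+01,  8.96973577e+01, -4.17145806e-04,
        7.20440857e+01, -1.14587671e+00]), 'qvel': array([-0.03652259, -0.09500031, -0.04516943,  0.0558886 , -0.0506244 ,
        0.01652936]), 'effort': array([-7.56268237e-04, -4.13336957e+01, -2.32509184e+01,  7.27550942e-02,
        4.23141033e-02, -4.64608047e-05]), 'ee_pos': array([204.99636004, 536.76049836, 221.24012988]), 'ee_rot': array([-1.79912766e+02, -1.34813823e-03,  1.59096831e+02]), 'force': array([ 0.05804604, -0.06814399,  0.23273975]), 'torque': array([-0.03231129,  0.00659875,  0.00994344]), 'gripper_force': 0.0, 'gripper_width': 91.43438965570266}
```

View pics/side0.png

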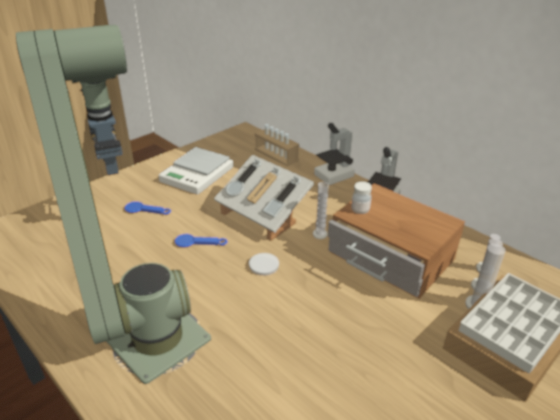

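View pics/top0.png

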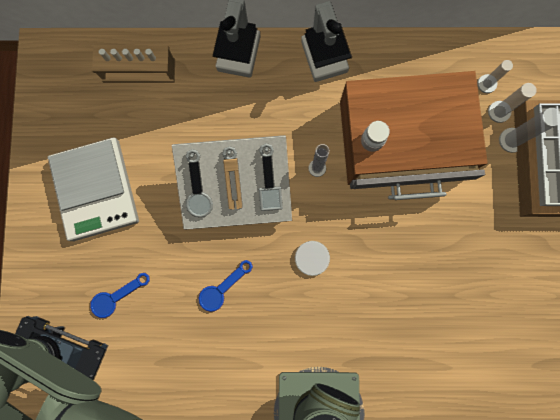

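Top view: three hanging things on the rack. The round rim is on the left peg (around 198,205), the wooden tongs in the middle (232,180), and the square frame on the right (270,195). Blue look-alikes lie on the table at (118,295) and (225,287), and must be left alone. The left thing fits "round rim, black handle, steel eye on a peg". I'll confirm it in an enlarged crop and measure the cabinet in another.

```bash
cat > h.py <<'E'
import numpy as np, cv2
from workcell import eyes
C={n:eyes.calibration(n) for n in("side","top")}
def ray(n,u,v):
    K,T=np.array(C[n]["camera_matrix"]),np.array(C[n]["world_from_camera"])
    return T[:3,3],T[:3,:3]@np.linalg.solve(K,[u,v,1.])
def onz(n,u,v,z):
    o,d=ray(n,u,v); return o+d*(z-o[2])/d[2]
def onplane(n,u,v,p,m):
    o,d=ray(n,u,v); return o+d*(np.dot(np.subtract(p,o),m)/np.dot(d,m))
def proj(n,p):
    K,T=np.array(C[n]["camera_matrix"]),np.array(C[n]["world_from_camera"])
    q=K@(T[:3,:3].T@(np.asarray(p)-T[:3,3])); return q[:2]/q[2]
E
python3 - <<'E'
import cv2
a=cv2.imread("pics/top0.png")
cv2.imwrite("pics/rack.png",cv2.resize(a[130:235,165:300],None,fx=5.5,fy=5.5,interpolation=cv2.INTER_CUBIC))
cv2.imwrite("pics/cab.png",cv2.resize(a[65:205,335:495],None,fx=4,fy=4,interpolation=cv2.INTER_CUBIC))
E
```

```text
(no output)
```

View pics/rack.png

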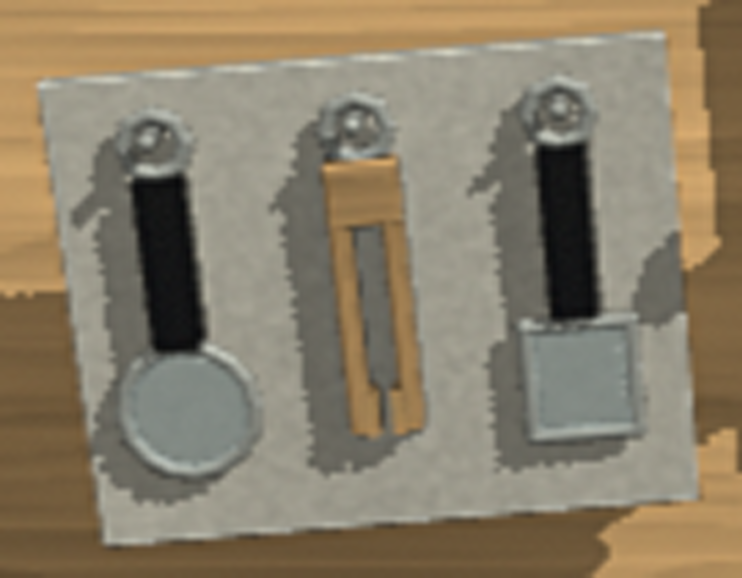

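View pics/cab.png

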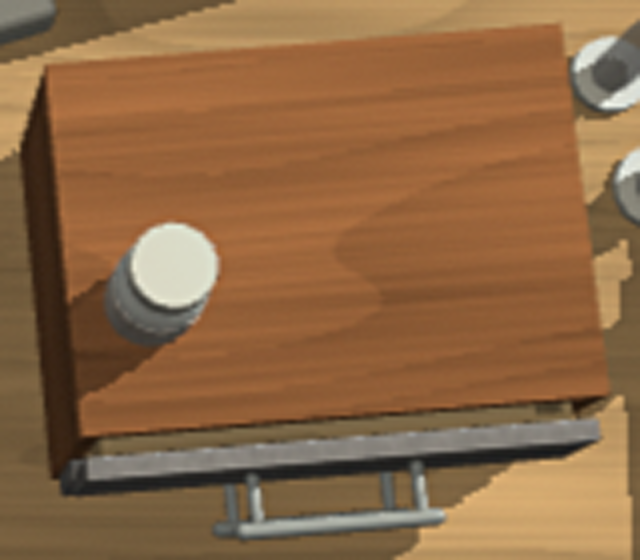

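The crop confirms it: the round glass with black handle and eye hangs on the left peg (crop: eye 155,143; handle 132–207 × 178–352; rim 190,410). In the second crop the cabinet top's corners are (48,68), (560,25), (608,395), (80,437). The upper bar handle runs from (240,531) to (442,518), and the drawer is slightly ajar. Next I compute the positions.

Run:
```python
from h import *
np.set_printoptions(precision=1,suppress=True)
c=lambda p:(p[0]/4+335,p[1]/4+65); r=lambda p:(p[0]/5.5+165,p[1]/5.5+130)
P=[onz("top",*c(p),150) for p in[(48,68),(560,25),(608,395),(80,437)]]
print("cab",*P); ctr=np.mean(P,0)
yd=(P[0]-P[1]+P[3]-P[2]);print("centre",ctr,"yaw",np.degrees(np.arctan2(-yd[0],yd[1])), [np.linalg.norm(P[i]-P[i-1]) for i in range(4)])
H=[onz("top",*c(p),114) for p in[(240,531),(442,518)]]; print("handle",*H,np.mean(H,0))
print("jar",onz("top",*c((174,266)),235))
s,k=np.sin(np.radians(25)),np.cos(np.radians(25))
hi,lo=60+220*s,60
B=[onz("top",*r(p),z) for p,z in[((38,85),hi),((665,32),hi),((700,498),lo),((105,545),lo)]]
print("board",*B); e=B[0]-B[1]+B[3]-B[2]; yaw=np.arctan2(-e[0],e[1]); print("rack yaw",np.degrees(yaw),[np.linalg.norm(B[i]-B[i-1]) for i in range(4)])
x=np.array([np.cos(yaw),np.sin(yaw),0]); m=np.array([-s*x[0],-s*x[1],k]); p0=(B[2]+B[3])/2
for p in[(132,180),(186,178),(207,347),(152,352)]: print("lens hnd",onplane("top",*r(p),p0+18*m,m))
q=[onplane("top",*r(p),p0+18*m,m) for p in[(132,180),(186,178),(207,347),(152,352)]]
L=np.mean(q,0)-18*m-1.5*(q[0]+q[1]-q[2]-q[3])/np.linalg.norm(q[0]+q[1]-q[2]-q[3]); print("lens origin (on board)",L)
a=(q[0]+q[1]-q[2]-q[3]); print("lens axis yaw",np.degrees(np.arctan2(a[1],a[0])),a/np.linalg.norm(a))
print("cyl",onz("top",318,172,0))
```

```text
cab [827.5 -63.8 150. ] [ 855.3 -380.1  150. ] [ 622.2 -398.7  150. ] [595.6 -80.3 150. ]
centre [ 725.2 -230.7  150. ] yaw 4.899563242824444 [np.float64(232.537956684466), np.float64(317.51224920553204), np.float64(233.87231127781087), np.float64(319.5245438732913)]
handle [ 543.9 -183.4  114. ] [ 552.5 -308.   114. ] [ 548.2 -245.7  114. ]
jar [ 677.1 -122.7  235. ]
board [665.2 364.5 153. ] [689.8  86.8 153. ] [491.9  69.8  60. ] [468.7 348.3  60. ]
rack yaw 4.907393530228131 [np.float64(217.93058007475543), np.float64(278.7969033555918), np.float64(219.27802372765777), np.float64(279.49902658061495)]
lens hnd [622.9 322.1 150.6]
lens hnd [623.9 298.3 150.1]
lens hnd [553.6 292.8 117.3]
lens hnd [551.3 317.6 117.2]
lens origin (on board) [594.1 308.3 116.8]
lens axis yaw 3.9940296249573306 [0.9 0.1 0.4]
cyl [631.5  -0.9   0. ]
```

```bash
python3 -m crank '[{"dx":0.0268,"dy":-0.0612,"yaw":-0.8},{"dx":0.0268,"dy":-0.0612,"yaw":-0.8},{"dx":0.0268,"dy":-0.0612,"yaw":-0.8},{"dx":0.0268,"dy":-0.0612,"yaw":-0.8},{"dx":0.0268,"dy":-0.0612,"yaw":-0.8},{"dx":0.0268,"dy":-0.0612,"yaw":-0.8},{"dx":0.0268,"dy":-0.0612,"yaw":-0.8},{"dx":0.0268,"dy":-0.0612,"yaw":-0.8}]' 0.33 && python3 -m crank '[{"dx":0.0268,"dy":-0.0612,"yaw":-0.8},{"dx":0.0268,"dy":-0.0612,"yaw":-0.8},{"dx":0.0268,"dy":-0.0612,"yaw":-0.8},{"dx":0.0268,"dy":-0.0612,"yaw":-0.8},{"dx":0.0268,"dy":-0.0612,"yaw":-0.8},{"dx":0.0268,"dy":-0.0612,"yaw":-0.8},{"dx":0.0268,"dy":-0.0612,"yaw":-0.8},{"dx":0.0268,"dy":-0.0612,"yaw":-0.8},{}]'
```

```text
validation failed for argument at $[0]...
```

```bash
python3 -m crank '[{"dx":0.0268,"dy":-0.0612,"dz":0,"yaw":-0.8},{"dx":0.0268,"dy":-0.0612,"dz":0,"yaw":-0.8},{"dx":0.0268,"dy":-0.0612,"dz":0,"yaw":-0.8},{"dx":0.0268,"dy":-0.0612,"dz":0,"yaw":-0.8},{"dx":0.0268,"dy":-0.0612,"dz":0,"yaw":-0.8},{"dx":0.0268,"dy":-0.0612,"dz":0,"yaw":-0.8},{"dx":0.0268,"dy":-0.0612,"dz":0,"yaw":-0.8},{"dx":0.0268,"dy":-0.0612,"dz":0,"yaw":-0.8}]' 0.33
```

```text
time_s: 1.1
ee_pos: [376.9, 143.8, 221.9]
ee_rot: [180.0, 0.0, 127.0]
force: [0.4, 0.2, -0.7]
gripper_width: 30.2
gripper_force: 0.0
```

```bash
python3 -m crank '[{"dx":0.0268,"dy":-0.061,"dz":0,"yaw":-0.8},{"dx":0.0268,"dy":-0.061,"dz":0,"yaw":-0.8},{"dx":0.0268,"dy":-0.061,"dz":0,"yaw":-0.8},{"dx":0.0268,"dy":-0.061,"dz":0,"yaw":-0.8},{"dx":0.0268,"dy":-0.061,"dz":0,"yaw":-0.8},{"dx":0.0268,"dy":-0.061,"dz":0,"yaw":-0.8},{"dx":0.0268,"dy":-0.061,"dz":0,"yaw":-0.8},{"dx":0.0268,"dy":-0.0605,"dz":0,"yaw":-0.8},{"dx":0,"dy":0,"dz":-0.05,"yaw":0},{"dx":0,"dy":0,"dz":0,"yaw":0}]'
python3 - <<'E'
from workcell import eyes
import cv2
a=eyes.grab_frame("side")[190:310,300:480,::-1]; b=eyes.grab_frame("top")[65:225,335:495,::-1]
r=lambda a,s:cv2.resize(a,None,fx=s,fy=s,interpolation=cv2.INTER_CUBIC)
a=r(a,2.4); b=r(b,2.2)
import numpy as np
c=np.zeros((360,790,3),np.uint8); c[:a.shape[0],:a.shape[1]]=a; c[:b.shape[0],436:436+b.shape[1]]=b
cv2.imwrite("pics/h1.png",c)
E
```

```text
time_s: 2.35
ee_pos: [545.9, -243.9, 178.5]
ee_rot: [-179.6, -0.3, 95.0]
force: [-1.1, -0.0, -0.3]
gripper_width: 29.9
gripper_force: 0.0
```

View pics/h1.png

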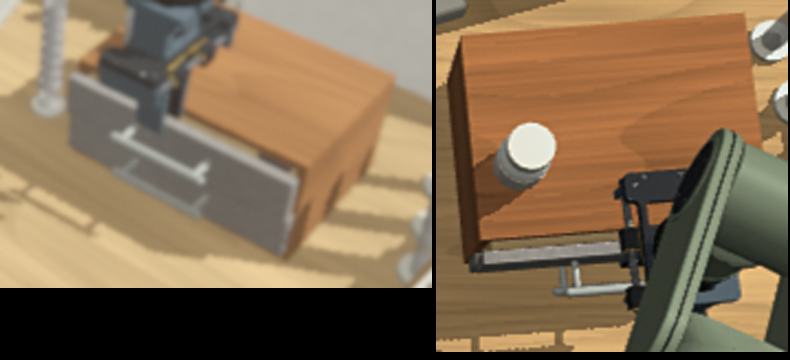

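```bash
python3 -m crank '[{"dx":0.0015,"dy":0,"dz":-0.03,"yaw":0},{"dx":0,"dy":0,"dz":-0.03,"yaw":0},{"dx":0,"dy":0,"dz":-0.024,"yaw":0},{"dx":0,"dy":0,"dz":0,"yaw":0},{"dx":0,"dy":0,"dz":0,"yaw":0}]'
```

```text
time_s: 3.08
ee_pos: [550.4, -244.6, 116.7]
ee_rot: [179.8, 0.1, 95.1]
force: [-0.0, -0.5, -0.3]
gripper_width: 30.2
gripper_force: 0.0
```

```bash
python3 -m crank '[{"dx":-0.001,"dy":0,"dz":-0.006,"yaw":0},{"dx":0,"dy":0,"dz":0,"yaw":0},{"dx":0,"dy":0,"dz":0,"yaw":0}]' && python3 -m crank '[{"dx":0,"dy":0,"dz":0,"yaw":0},{"dx":0,"dy":0,"dz":0,"yaw":0},{"dx":0,"dy":0,"dz":0,"yaw":0},{"dx":0,"dy":0,"dz":0,"yaw":0}]' 0 25
```

```text
time_s: 3.45
ee_pos: [548.7, -244.6, 110.2]
ee_rot: [180.0, 0.0, 95.1]
force: [0.1, -0.2, 0.3]
gripper_width: 30.2
gripper_force: 0.0
time_s: 3.95
ee_pos: [548.6, -244.5, 110.0]
ee_rot: [180.0, -0.0, 95.1]
force: [0.1, -0.1, 0.3]
gripper_width: 10.2
gripper_force: 25.0
```

```bash
python3 -m crank '[{"dx":-0.01,"dy":-0.0009,"dz":0,"yaw":0},{"dx":-0.025,"dy":-0.0021,"dz":0,"yaw":0},{"dx":-0.03,"dy":-0.0026,"dz":0,"yaw":0},{"dx":-0.03,"dy":-0.0026,"dz":0,"yaw":0},{"dx":-0.03,"dy":-0.0026,"dz":0,"yaw":0},{"dx":-0.03,"dy":-0.0026,"dz":0,"yaw":0},{"dx":-0.025,"dy":-0.0021,"dz":0,"yaw":0},{"dx":-0.017,"dy":-0.0015,"dz":0,"yaw":0},{"dx":0,"dy":0,"dz":0,"yaw":0},{"dx":0,"dy":0,"dz":0,"yaw":0}]'
```

```text
time_s: 5.2
ee_pos: [390.8, -257.5, 109.9]
ee_rot: [-180.0, -0.1, 95.1]
force: [-1.2, 4.1, 1.4]
gripper_width: 10.0
gripper_force: 25.0
```

```bash
python3 -m crank '[{"dx":0,"dy":0,"dz":0,"yaw":0},{"dx":0,"dy":0,"dz":0,"yaw":0},{"dx":0,"dy":0,"dz":0.04,"yaw":0},{"dx":0,"dy":0,"dz":0.07,"yaw":0},{"dx":0,"dy":0.07,"dz":0.06,"yaw":0},{"dx":0,"dy":0.075,"dz":0,"yaw":0},{"dx":0,"dy":0.075,"dz":0,"yaw":0},{"dx":0,"dy":0.075,"dz":0,"yaw":0},{"dx":0,"dy":0.075,"dz":0,"yaw":0},{"dx":0,"dy":0.075,"dz":0,"yaw":0}]' 0.33
python3 - <<'E'
from workcell import eyes
import cv2
b=eyes.grab_frame("top")[:,:,::-1]
cv2.imwrite("pics/t1.png",b); cv2.imwrite("pics/d1.png",cv2.resize(b[120:270,330:510],None,fx=4,fy=4,interpolation=cv2.INTER_CUBIC))
E
```

```text
time_s: 6.45
ee_pos: [391.5, 91.3, 239.0]
ee_rot: [179.9, 0.0, 95.1]
force: [1.4, -0.1, -0.4]
gripper_width: 30.0
gripper_force: 0.0
```

View pics/d1.png

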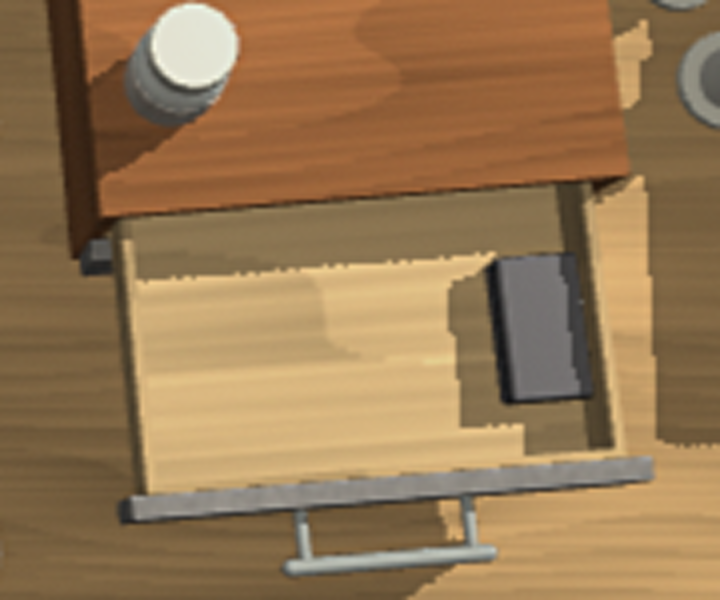

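The picture shows the drawer open with the slide box at the right side wall (crop 490–590 × 255–402). The free floor is to its left (crop 140–488), with the front panel's inner edge at crop row ~490.

Run:
```python
from h import *
np.set_printoptions(precision=1,suppress=True)
c=lambda p:(p[0]/4+330,p[1]/4+120)
t=np.radians(4.9); R=np.array([[np.cos(t),np.sin(t)],[-np.sin(t),np.cos(t)]])
for n,p,z in [("boxL back",(490,270),86),("boxL front",(508,402),86),("box top FL",(513,403),114),("box top BR",(573,255),114),("box top FR",(590,397),114),("wallL top in back",(128,235),128),("wallL top in front",(148,490),128),("wallR bottom front",(612,447),86),("panel top in L",(148,494),139),("panel top in R",(612,462),139),("cab front L",(103,216),150),("cab front R",(628,178),150),("hndl L",(290,568),114),("hndl R",(490,553),114)]:
    w=onz("top",*c(p),z); print(n,w,"cab",R@w[:2])
for n,p in[("lensaxis",(594,308)),("jar",(677,-123))]: print(n,R@p)
```

```text
boxL back [ 574.9 -335.5   86. ] cab [ 544.1 -383.4]
boxL front [ 490.9 -343.6   86. ] cab [ 459.8 -384.3]
box top FL [ 487.4 -336.8  114. ] cab [ 456.8 -377.2]
box top BR [ 579.6 -377.5  114. ] cab [ 545.3 -425.6]
box top FR [ 491.3 -384.   114. ] cab [ 456.7 -424.6]
wallL top in back [ 588.8 -100.5  128. ] cab [ 578.  -150.4]
wallL top in front [ 432.2 -110.1  128. ] cab [ 421.3 -146.6]
wallR bottom front [ 462.8 -407.3   86. ] cab [ 426.4 -445.3]
panel top in L [ 429.2 -108.3  139. ] cab [ 418.4 -144.5]
panel top in R [ 449.5 -385.7  139. ] cab [ 414.9 -422.6]
cab front L [596.2 -82.1 150. ] cab [ 587.  -132.8]
cab front R [ 620.4 -398.7  150. ] cab [ 584.  -450.2]
hndl L [ 386.  -197.8  114. ] cab [ 367.7 -230.1]
hndl R [ 395.7 -319.3  114. ] cab [ 366.9 -351.9]
lensaxis [618.1 256.1]
jar [ 664.  -180.4]
```

```bash
python3 -m crank '[{"dx":0.0132,"dy":0.015,"dz":0,"yaw":0.994},{"dx":0.0132,"dy":0.015,"dz":0,"yaw":0.994},{"dx":0.0132,"dy":0.015,"dz":0,"yaw":0.994},{"dx":0.0132,"dy":0.015,"dz":0,"yaw":0.994},{"dx":0.0132,"dy":0.015,"dz":0,"yaw":0.994},{"dx":0.0132,"dy":0.015,"dz":0,"yaw":0.994},{"dx":0.0132,"dy":0.015,"dz":0,"yaw":0.994},{"dx":0.0132,"dy":0.015,"dz":0,"yaw":0.994},{"dx":0.0132,"dy":0.015,"dz":0,"yaw":0.994}]' 0.6 && python3 -m crank '[{"dx":0.0132,"dy":0.015,"dz":0,"yaw":0.994},{"dx":0.0132,"dy":0.015,"dz":0,"yaw":0.994},{"dx":0.0132,"dy":0.015,"dz":0,"yaw":0.994},{"dx":0.0132,"dy":0.015,"dz":0,"yaw":0.994},{"dx":0.0132,"dy":0.015,"dz":0,"yaw":0.994},{"dx":0.0132,"dy":0.015,"dz":0,"yaw":0.994},{"dx":0.0132,"dy":0.015,"dz":0,"yaw":0.994},{"dx":0.0132,"dy":0.015,"dz":0,"yaw":0.994},{"dx":0.0132,"dy":0.015,"dz":0,"yaw":0.994},{"dx":0,"dy":0,"dz":0,"yaw":0}]'
```

```text
time_s: 7.62
ee_pos: [487.0, 197.6, 238.6]
ee_rot: [180.0, 0.1, 140.0]
force: [-0.4, -0.4, -0.1]
gripper_width: 54.8
gripper_force: 0.0
time_s: 8.88
ee_pos: [581.9, 305.7, 237.9]
ee_rot: [-180.0, 0.0, -175.5]
force: [-0.4, 0.4, 0.3]
gripper_width: 54.9
gripper_force: 0.0
```

```bash
python3 -m crank '[{"dx":-0.001,"dy":0.002,"dz":-0.05,"yaw":0},{"dx":0,"dy":0,"dz":-0.05,"yaw":0},{"dx":0,"dy":0,"dz":-0.026,"yaw":0},{"dx":0,"dy":0,"dz":0,"yaw":0},{"dx":0,"dy":0,"dz":0,"yaw":0}]' && python3 -m crank '[{"dx":0,"dy":0,"dz":-0.005,"yaw":0},{"dx":0,"dy":0,"dz":-0.005,"yaw":0},{"dx":0,"dy":0,"dz":0,"yaw":0},{"dx":0,"dy":0,"dz":0,"yaw":0}]'
```

```text
time_s: 9.5
ee_pos: [580.9, 307.0, 139.1]
ee_rot: [180.0, 0.1, -175.5]
force: [-0.0, -0.2, 0.7]
gripper_width: 54.9
gripper_force: 0.0
time_s: 10.0
ee_pos: [580.3, 307.0, 130.0]
ee_rot: [180.0, 0.0, -175.4]
force: [-1.1, 0.5, -0.0]
gripper_width: 54.6
gripper_force: 0.0
```

```bash
python3 -m crank '[{"dx":0.001,"dy":0,"dz":-0.002,"yaw":0},{"dx":0,"dy":0,"dz":0,"yaw":0}]' && python3 -m crank '[{"dx":0,"dy":0,"dz":0,"yaw":0},{"dx":0,"dy":0,"dz":0,"yaw":0},{"dx":0,"dy":0,"dz":0,"yaw":0},{"dx":0,"dy":0,"dz":0,"yaw":0},{"dx":0,"dy":0,"dz":0,"yaw":0}]' 0 25
```

```text
time_s: 10.25
ee_pos: [581.1, 306.9, 128.1]
ee_rot: [180.0, -0.0, -175.4]
force: [-0.4, 0.2, -0.2]
gripper_width: 55.3
gripper_force: 0.0
time_s: 10.88
ee_pos: [581.1, 307.2, 128.3]
ee_rot: [180.0, 0.0, -175.4]
force: [0.2, 0.5, 1.0]
gripper_width: 24.0
gripper_force: 25.0
```

```bash
python3 -m crank '[{"dx":-0.0053,"dy":-0.0004,"dz":0.0113,"yaw":0},{"dx":-0.0053,"dy":-0.0004,"dz":0.0113,"yaw":0},{"dx":-0.0053,"dy":-0.0004,"dz":0.0113,"yaw":0},{"dx":-0.0053,"dy":-0.0004,"dz":0.0113,"yaw":0},{"dx":-0.0053,"dy":-0.0004,"dz":0.0113,"yaw":0},{"dx":-0.003,"dy":0,"dz":0.04,"yaw":0},{"dx":-0.003,"dy":0,"dz":0.06,"yaw":0},{"dx":0,"dy":0,"dz":0.04,"yaw":0},{"dx":0,"dy":0,"dz":0,"yaw":0}]'
python3 - <<'E'
from workcell import eyes
import cv2, numpy as np
a=eyes.grab_frame("side")[90:260,180:350,::-1]; b=eyes.grab_frame("top")[120:290,140:310,::-1]
cv2.imwrite("pics/g1.png",cv2.resize(np.hstack([a,b]),None,fx=2.3,fy=2.3,interpolation=cv2.INTER_CUBIC))
E
```

```text
time_s: 12.0
ee_pos: [555.9, 305.9, 288.7]
ee_rot: [179.9, 0.3, -175.4]
force: [0.6, 0.4, -2.3]
gripper_width: 23.6
gripper_force: 25.0
```

View pics/g1.png

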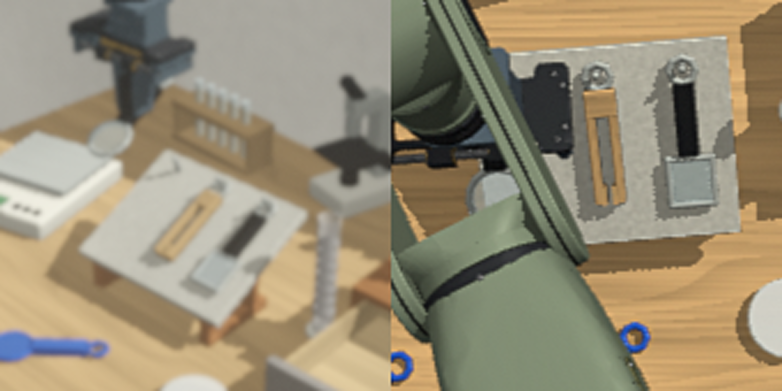

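The glass is held, with its rim tilted down as it hung. The tongs and square lens are undisturbed. Next I carry it to above the drawer while turning −90°.

```bash
python3 -m crank '[{"dx":-0.0027,"dy":-0.037,"dz":0,"yaw":-0.997},{"dx":-0.0027,"dy":-0.037,"dz":0,"yaw":-0.997},{"dx":-0.0027,"dy":-0.037,"dz":0,"yaw":-0.997},{"dx":-0.0027,"dy":-0.037,"dz":0,"yaw":-0.997},{"dx":-0.0027,"dy":-0.037,"dz":0,"yaw":-0.997},{"dx":-0.0027,"dy":-0.037,"dz":0,"yaw":-0.997},{"dx":-0.0027,"dy":-0.037,"dz":0,"yaw":-0.997},{"dx":-0.0027,"dy":-0.037,"dz":0,"yaw":-0.997},{"dx":-0.0027,"dy":-0.037,"dz":0,"yaw":-0.997}]' && python3 -m crank '[{"dx":-0.0027,"dy":-0.037,"dz":0,"yaw":-0.997},{"dx":-0.0027,"dy":-0.037,"dz":0,"yaw":-0.997},{"dx":-0.0027,"dy":-0.037,"dz":0,"yaw":-0.997},{"dx":-0.0027,"dy":-0.037,"dz":0,"yaw":-0.997},{"dx":-0.0027,"dy":-0.037,"dz":0,"yaw":-0.997},{"dx":-0.0027,"dy":-0.037,"dz":0,"yaw":-0.997},{"dx":-0.0027,"dy":-0.037,"dz":0,"yaw":-0.997},{"dx":-0.0027,"dy":-0.037,"dz":0,"yaw":-0.997},{"dx":-0.0027,"dy":-0.037,"dz":0,"yaw":-0.997},{"dx":0,"dy":0,"dz":0,"yaw":0}]'
```

```text
time_s: 13.22
ee_pos: [534.3, 37.9, 282.9]
ee_rot: [-179.8, -0.2, 139.5]
force: [-0.2, -0.2, -1.7]
gripper_width: 23.3
gripper_force: 25.0
time_s: 14.48
ee_pos: [515.0, -228.6, 282.8]
ee_rot: [-179.8, -0.1, 94.7]
force: [-0.0, 1.0, -2.0]
gripper_width: 23.4
gripper_force: 25.0
```

```bash
python3 -m crank '[{"dx":-0.0175,"dy":-0.0015,"dz":-0.02,"yaw":0},{"dx":0,"dy":0,"dz":-0.05,"yaw":0},{"dx":0,"dy":0,"dz":-0.05,"yaw":0},{"dx":0,"dy":0,"dz":-0.03,"yaw":0},{"dx":0,"dy":0,"dz":-0.012,"yaw":0},{"dx":0,"dy":0,"dz":0,"yaw":0},{"dx":0,"dy":0,"dz":0,"yaw":0}]'
python3 - <<'E'
from workcell import eyes
import cv2, numpy as np
a=eyes.grab_frame("side")[170:320,290:480,::-1]; b=eyes.grab_frame("top")[120:270,330:520,::-1]
cv2.imwrite("pics/p1.png",cv2.resize(np.hstack([a,b]),None,fx=2.1,fy=2.1,interpolation=cv2.INTER_CUBIC))
E
```

```text
time_s: 15.35
ee_pos: [502.9, -228.7, 156.9]
ee_rot: [179.9, 0.1, 94.9]
force: [0.5, -0.0, -1.2]
gripper_width: 23.8
gripper_force: 25.0
```

View pics/p1.png

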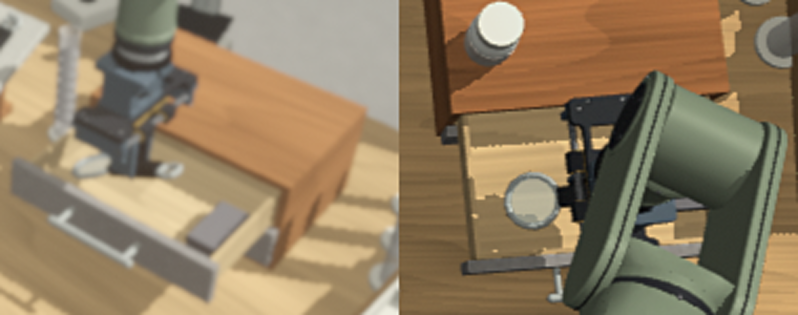

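The lens hangs over the free floor, with the rim to the left (composite 533,200), well clear of the wall and the box. Next I lower until the rim touches.

```bash
python3 -m crank '[{"dx":0,"dy":0,"dz":-0.01,"yaw":0},{"dx":0,"dy":0,"dz":-0.008,"yaw":0},{"dx":0,"dy":0,"dz":0,"yaw":0}]' && python3 -m crank '[{"dx":0,"dy":0,"dz":-0.006,"yaw":0},{"dx":0,"dy":0,"dz":-0.006,"yaw":0},{"dx":0,"dy":0,"dz":0,"yaw":0}]' - 10 && python3 -m crank '[{"dx":0,"dy":0,"dz":-0.006,"yaw":0},{"dx":0,"dy":0,"dz":-0.006,"yaw":0},{"dx":0,"dy":0,"dz":0,"yaw":0}]'
```

```text
time_s: 15.82
ee_pos: [501.6, -228.4, 140.6]
ee_rot: [-179.9, -0.1, 94.8]
force: [-1.0, -0.2, -1.2]
gripper_width: 23.7
gripper_force: 25.0
time_s: 16.2
ee_pos: [502.3, -228.7, 131.7]
ee_rot: [180.0, -0.0, 94.8]
force: [0.6, -0.1, -1.1]
gripper_width: 23.5
gripper_force: 10.0
time_s: 16.58
ee_pos: [502.0, -228.4, 121.7]
ee_rot: [-180.0, -0.0, 94.8]
force: [0.4, 0.0, -1.7]
gripper_width: 24.3
gripper_force: 10.0
```

```bash
python3 -m crank '[{"dx":0,"dy":0,"dz":-0.006,"yaw":0},{"dx":0,"dy":0,"dz":-0.005,"yaw":0},{"dx":0,"dy":0,"dz":0,"yaw":0}]' && python3 -m crank '[{"dx":0,"dy":0,"dz":-0.004,"yaw":0},{"dx":0,"dy":0,"dz":-0.003,"yaw":0},{"dx":0,"dy":0,"dz":0,"yaw":0}]'
python3 - <<'E'
from workcell import eyes
import cv2, numpy as np
a=eyes.grab_frame("side")[190:290,300:420,::-1]
cv2.imwrite("pics/p2.png",cv2.resize(a,None,fx=5,fy=5,interpolation=cv2.INTER_CUBIC))
E
```

```text
time_s: 16.95
ee_pos: [501.9, -228.4, 112.9]
ee_rot: [-180.0, -0.0, 94.8]
force: [0.3, 0.4, -0.8]
gripper_width: 24.1
gripper_force: 10.0
time_s: 17.32
ee_pos: [502.1, -228.6, 107.6]
ee_rot: [-180.0, -0.0, 94.8]
force: [-0.4, -0.6, -0.6]
gripper_width: 23.5
gripper_force: 10.0
```

View pics/p2.png

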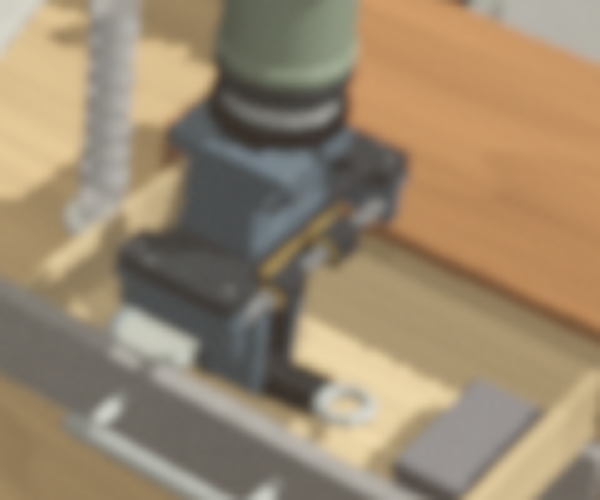

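The glass now looks nearly level in the drawer (eye at crop 345,405, clear of the box). I'll press the last few mm, then release.

```bash
python3 -m crank '[{"dx":0,"dy":0,"dz":-0.003,"yaw":0},{"dx":0,"dy":0,"dz":0,"yaw":0}]' && python3 -m crank '[{"dx":0,"dy":0,"dz":-0.0025,"yaw":0},{"dx":0,"dy":0,"dz":0,"yaw":0}]'
```

```text
time_s: 17.62
ee_pos: [502.2, -228.6, 105.3]
ee_rot: [180.0, -0.0, 94.8]
force: [-0.0, 0.5, -0.5]
gripper_width: 23.6
gripper_force: 10.0
time_s: 17.88
ee_pos: [502.2, -228.6, 103.4]
ee_rot: [180.0, -0.0, 94.8]
force: [-0.1, 0.3, -1.2]
gripper_width: 24.1
gripper_force: 10.0
```

```bash
python3 -m crank '[{"dx":0,"dy":0,"dz":-0.0025,"yaw":0},{"dx":0,"dy":0,"dz":0,"yaw":0}]' && python3 -m crank '[{"dx":0,"dy":0,"dz":-0.002,"yaw":0},{"dx":0,"dy":0,"dz":0,"yaw":0},{"dx":0,"dy":0,"dz":0,"yaw":0}]'
```

```text
time_s: 18.12
ee_pos: [502.4, -229.1, 101.8]
ee_rot: [180.0, 0.1, 94.8]
force: [-0.3, -2.7, 2.4]
gripper_width: 24.0
gripper_force: 10.0
time_s: 18.5
ee_pos: [502.7, -229.3, 100.4]
ee_rot: [179.9, 0.1, 94.8]
force: [-0.8, -3.2, 4.9]
gripper_width: 23.6
gripper_force: 10.0
```

```bash
python3 -m crank '[{"dx":0,"dy":0,"dz":0,"yaw":0},{"dx":0,"dy":0,"dz":0,"yaw":0},{"dx":0,"dy":0,"dz":0,"yaw":0},{"dx":0,"dy":0,"dz":0,"yaw":0}]' 0.55 && python3 -m crank '[{"dx":0,"dy":0,"dz":0.03,"yaw":0},{"dx":0,"dy":0,"dz":0.06,"yaw":0},{"dx":0,"dy":0,"dz":0.06,"yaw":0},{"dx":-0.05,"dy":0.03,"dz":0,"yaw":0},{"dx":-0.06,"dy":0.04,"dz":0,"yaw":0},{"dx":-0.03,"dy":0.06,"dz":0,"yaw":0},{"dx":0,"dy":0.07,"dz":0,"yaw":0},{"dx":0,"dy":0.07,"dz":0,"yaw":0},{"dx":0,"dy":0,"dz":0,"yaw":0}]' 0.33
python3 - <<'E'
from workcell import eyes
import cv2, numpy as np
a=eyes.grab_frame("side")[190:290,300:420,::-1]; b=eyes.grab_frame("top")[140:270,340:496,::-1]
r=lambda x:cv2.resize(x,(395,329),interpolation=cv2.INTER_CUBIC)
cv2.imwrite("pics/r1.png",np.hstack([r(a),r(b)]))
E
```

```text
time_s: 19.0
ee_pos: [502.1, -228.5, 99.6]
ee_rot: [-180.0, -0.0, 94.8]
force: [0.3, -0.1, 0.0]
gripper_width: 50.0
gripper_force: 0.0
time_s: 20.12
ee_pos: [389.7, -9.7, 220.0]
ee_rot: [180.0, -0.0, 95.2]
force: [1.2, -0.2, 0.1]
gripper_width: 29.9
gripper_force: 0.0
```

View pics/r1.png

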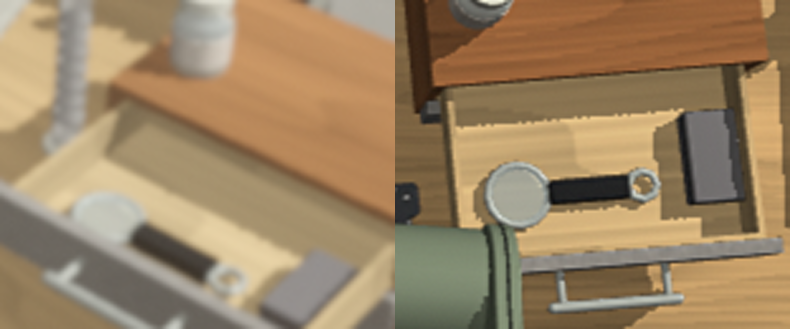

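The glass lies flat on the drawer floor (rim at composite 518,195; eye at 643,185), clear of the box. The handle is where I left it. Next I regrip the handle and push the drawer home.

```bash
python3 -m crank '[{"dx":0,"dy":-0.062,"dz":0,"yaw":0},{"dx":0,"dy":-0.062,"dz":0,"yaw":0},{"dx":0.0005,"dy":-0.062,"dz":0,"yaw":0},{"dx":0.0005,"dy":-0.062,"dz":0,"yaw":0},{"dx":0.0005,"dy":-0.062,"dz":0,"yaw":0},{"dx":0,"dy":0,"dz":-0.05,"yaw":0},{"dx":0,"dy":0,"dz":-0.05,"yaw":0},{"dx":0,"dy":0,"dz":-0.025,"yaw":0},{"dx":0,"dy":0,"dz":0,"yaw":0}]' && python3 -m crank '[{"dx":0,"dy":0,"dz":-0.01,"yaw":0},{"dx":0,"dy":0,"dz":0,"yaw":0}]'
```

```text
time_s: 21.35
ee_pos: [389.6, -261.6, 118.4]
ee_rot: [-179.8, -0.1, 94.7]
force: [-0.2, -0.1, -0.7]
gripper_width: 30.4
gripper_force: 0.0
time_s: 21.6
ee_pos: [391.4, -261.1, 112.1]
ee_rot: [180.0, 0.0, 94.8]
force: [-0.7, -0.8, -0.1]
gripper_width: 29.7
gripper_force: 0.0
```

Next I grip and push gently, so that the glass does not slide.

```bash
python3 -m crank '[{"dx":0,"dy":0,"dz":-0.002,"yaw":0},{"dx":0,"dy":0,"dz":0,"yaw":0},{"dx":0,"dy":0,"dz":0,"yaw":0},{"dx":0,"dy":0,"dz":0,"yaw":0}]' 0 25 && python3 -m crank '[{"dx":0.008,"dy":0.0007,"dz":0,"yaw":0},{"dx":0.016,"dy":0.0014,"dz":0,"yaw":0},{"dx":0.022,"dy":0.0019,"dz":0,"yaw":0},{"dx":0.024,"dy":0.002,"dz":0,"yaw":0},{"dx":0.024,"dy":0.002,"dz":0,"yaw":0},{"dx":0.024,"dy":0.002,"dz":0,"yaw":0},{"dx":0.024,"dy":0.002,"dz":0,"yaw":0},{"dx":0.024,"dy":0.002,"dz":0,"yaw":0},{"dx":0.016,"dy":0.0014,"dz":0,"yaw":0},{"dx":0.01,"dy":0.0008,"dz":0,"yaw":0}]' && python3 -m crank '[{"dx":0.005,"dy":0.0004,"dz":0,"yaw":0},{"dx":0,"dy":0,"dz":0,"yaw":0},{"dx":0,"dy":0,"dz":0,"yaw":0}]'
```

```text
time_s: 22.1
ee_pos: [391.6, -260.7, 110.6]
ee_rot: [180.0, 0.0, 94.8]
force: [-1.2, 0.8, 2.2]
gripper_width: 10.6
gripper_force: 25.0
time_s: 23.35
ee_pos: [547.1, -247.9, 110.6]
ee_rot: [179.9, 0.1, 94.9]
force: [-0.9, -1.7, 7.0]
gripper_width: 10.2
gripper_force: 25.0
time_s: 23.72
ee_pos: [550.2, -247.7, 110.5]
ee_rot: [179.9, 0.1, 94.8]
force: [1.1, -2.1, 4.9]
gripper_width: 10.3
gripper_force: 25.0
```

Past the starting opening, I push on in small steps until the stop is felt.

```bash
python3 -m crank '[{"dx":0.006,"dy":0.0005,"dz":0,"yaw":0},{"dx":0,"dy":0,"dz":0,"yaw":0}]' && python3 -m crank '[{"dx":0.006,"dy":0.0005,"dz":0,"yaw":0},{"dx":0,"dy":0,"dz":0,"yaw":0}]' && python3 -m crank '[{"dx":0.004,"dy":0.0003,"dz":0,"yaw":0},{"dx":0,"dy":0,"dz":0,"yaw":0}]'
```

```text
time_s: 23.98
ee_pos: [554.4, -247.3, 110.6]
ee_rot: [179.9, 0.0, 94.8]
force: [0.2, -1.4, 4.4]
gripper_width: 10.4
gripper_force: 25.0
time_s: 24.22
ee_pos: [559.1, -246.9, 110.6]
ee_rot: [179.9, 0.0, 94.8]
force: [1.8, -2.1, 6.0]
gripper_width: 10.1
gripper_force: 25.0
time_s: 24.48
ee_pos: [559.3, -246.9, 110.5]
ee_rot: [-179.7, 0.0, 94.9]
force: [-5.8, -3.7, 8.8]
gripper_width: 10.5
gripper_force: 25.0
```

The stop is felt at x = 559 (−5.8 N), so I release and retreat.

```bash
python3 -m crank '[{"dx":0,"dy":0,"dz":0,"yaw":0},{"dx":0,"dy":0,"dz":0,"yaw":0},{"dx":0,"dy":0,"dz":0.03,"yaw":0},{"dx":0,"dy":0,"dz":0.06,"yaw":0},{"dx":0,"dy":0,"dz":0.06,"yaw":0},{"dx":-0.06,"dy":0,"dz":0.02,"yaw":0},{"dx":-0.06,"dy":0.03,"dz":0,"yaw":0},{"dx":-0.03,"dy":0.06,"dz":0,"yaw":0},{"dx":0,"dy":0.07,"dz":0,"yaw":0},{"dx":0,"dy":0.07,"dz":0,"yaw":0}]' 0.33 && python3 -m crank '[{"dx":0,"dy":0.07,"dz":0,"yaw":0},{"dx":0,"dy":0.07,"dz":0,"yaw":0},{"dx":0,"dy":0,"dz":0,"yaw":0},{"dx":0,"dy":0,"dz":0,"yaw":0}]'
python3 - <<'E'
from workcell import eyes
import cv2, numpy as np
a=eyes.grab_frame("side")[150:300,300:480,::-1]; b=eyes.grab_frame("top")[60:210,320:500,::-1]
cv2.imwrite("pics/z1.png",cv2.resize(np.hstack([a,b]),None,fx=2.2,fy=2.2,interpolation=cv2.INTER_CUBIC))
E
```

```text
time_s: 25.72
ee_pos: [441.1, -60.5, 245.9]
ee_rot: [-180.0, -0.1, 94.8]
force: [1.8, 0.0, -0.1]
gripper_width: 29.8
gripper_force: 0.0
time_s: 26.22
ee_pos: [441.5, 49.5, 245.8]
ee_rot: [-179.9, 0.0, 94.9]
force: [-0.5, -0.7, 0.1]
gripper_width: 29.9
gripper_force: 0.0
```

View pics/z1.png

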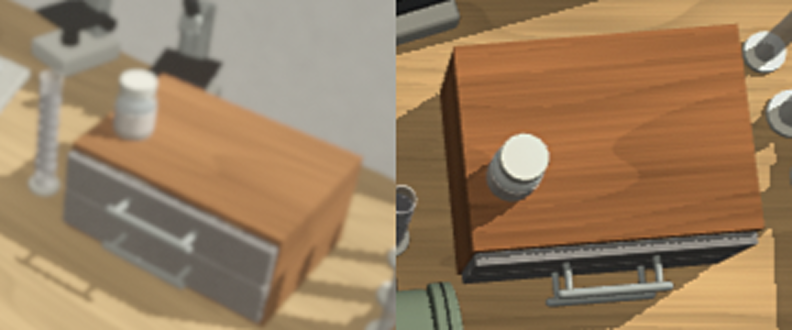

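The picture shows the drawer fully home (no gap at composite 475–760, row ~240). The jar and cylinder are still standing and the arm is clear, so I hand in.

```bash
python3 -c "
from workcell import ticket
print(ticket.job_done())"
```

```text
the job is handed in; nothing more can be done
None
```

The round magnifying glass was set down flat beside the slide box in the upper drawer, the drawer was pushed home against its stop, and the job was handed in at about 26 s on the robot's clock; no verdict came back.

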